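# Prop open the milliner's thread chest

## Task

Open the thread chest on the bench: take the red crossbar of its prop rod, work the rod upright so that it raises the lid, and slide the rod's foot along the brass strip on the chest's side until it drops fully into the holding hole. Feel for the hole gently rather than forcing the foot, do not let the lid slam, leave the things around the chest where they stand, and let go with the lid resting open on its rod.

Things in the scene. Friction and masses are not known exactly. Their poses are not given: they have to be found in the camera images.
- chest: Dark wooden chest fixed on the bench, 260 (x) by 300 (y) by 120 (z) mm under its lid. Origin: centre of its underside. Its x axis points from its front to its hinge side (away from the robot, but for the yaw), y left, z up. Lid hinge, rod pivot and crossbar are all parallel to its y axis, so lid and rod move only in the chest's x-z plane.
- lid_hinge (a point): Axis of the lid's hinge, on the chest's far upper edge: 130 mm ahead (+x) of and 120 mm above the chest's origin, mid-width. The rod's pivot on the lid's right edge lies 235 mm from this axis towards the front and 5 mm above it with the lid shut, 165 mm to the right of the chest's middle; it swings with the lid.
- lid (a joint): Angle of the wooden lid, 268 mm deep, 304 mm wide, 10 mm thick, about 0.4 kg (varies by a quarter): 0 shut, growing as its front edge rises; it is free-swinging and falls shut when unsupported. Limit 1.3 rad. Propped, it stands at about 0.55 to 0.75 rad.
- rod_handle (a point): Middle of the red sleeve of the prop rod's crossbar: round, 14 mm thick, 60 mm long, along the chest's y axis. On the bar's axis, 205 mm along the rod from its pivot, 70 mm outboard (chest -y) of the rod. Pinch from above, fingers closing along chest x; it can turn between them as the rod swings. The rod's pivot is stiff (0.22 N m): the rod stays where left.
- foot: Black ball foot, 12 mm across, at the end of the 8 mm steel prop rod. Origin: its centre, 240 mm from the rod's pivot, 35 mm beyond the crossbar; x along the rod. Starts towards the hinge side, on or above the strip. Sprung along the rod, 1 mm per 2.5 N, up to 10 mm. Its x-z place fixes rod and lid: pushing it to -x stands the rod up and lifts the lid (15 N at first, 4 to 8 N later).
- ledge: Ledge on the chest's right side under a flat brass strip 24 mm wide, top at z = 50 mm. Origin: strip top, nominal hole, 35 mm to +x and 165 mm to the right of the chest's origin; axes as the chest's. Strip reaches 100 mm to +x, 60 to -x. The holding hole is 16 mm long (x), 16 deep, up to 15 mm off nominal either way in x (hand-fitted). Foot centre: seated 10 mm below the top, sliding 6 above.
- thread_cone: Bystander: blue cone of thread, 64 mm wide, 98 mm tall, standing right of the chest. Origin: centre of its underside.
- pin_bowl: Bystander: brass bowl, 80 mm wide, 35 mm tall. Origin: centre of its underside.
- button_jar: Bystander: amber jar with a steel cap, 66 mm wide, 80 mm tall, left of the chest. Origin: centre of its underside.

How it is judged:
By the outcome, as a careful person would: the job done as asked, in the order asked, and still so for the second after the job is handed in, with the robot touching nothing.
It also fails if it takes over 72 s, if anything falls off the work surface, if the arm or the gripper's body presses on something with over 40 N, if the wrist force passes 120 N, or if a joint passes its speed limit or range.

## Robot

A 7-joint arm with a two-finger parallel gripper is mounted at the origin on the work surface. World frame = base frame: x ahead of the robot, y to its left, z up, the work surface at z = 0. Lengths are in m, angles in degrees, forces in N, time in s.
With the tool pointing down it reaches from about 0.425 to 0.875 m from the base axis. Payload 4.7 kg.
Tool frame: the origin (TCP) lies on the mounting face of the last link; the fingertips stand 182 mm ahead of it and the grasp point (between the pads) lies env.grip_depth ahead of it (env.grip_depth is the distance from the TCP to the grasp point, in m); x points along the fingers, y is the direction in which the jaws open and shut, and the axes are right-handed (so a half turn about x gives the same grasp; the last joint's range is limited). The gripper opens to 87 mm and grips with 3 to 60 N. Pads are 19 mm wide; open, the fingers measure 117 mm over their backs; the gripper's body (75 mm by 190 mm) begins 51 mm behind the grasp point.
Start: joints at [-74.651, 18.392, -4.016, 83.108, 1.295, 78.541, -3.26], TCP at [0.163, 0.629, 0.405] pointing down, gripper open.
Joint ranges: [-163.93, 163.93], [-17.29, 119.83], [-79.2, 71.16], [3.27, 140.29], [-89.18, 269.18], [5.43, 117.66], [-154.24, 154.24]. Speed limits (degrees/s): [147.25, 147.25, 180, 180, 180, 180, 180].

## Interface

Orientations are given as [roll, pitch, yaw] about the fixed x, y, z axes, in that order (R = Rz(yaw) Ry(pitch) Rx(roll)).
In Python, from cell import sensors, viewer, env gives the robot as it stands.
- The arm moves only by the tool carry_out, never from a script. Its argument "moves" is a list of rows, each a list of 4 numbers: the shift along the world's x, y, z in cm, then the turn about the world's z in rad. In form: [[tx, ty, tz, spin], ...]. A call has 1 to 12 rows; each row shifts and turns the pose as measured when the row begins; what a row does not reach is not made up. A row lasts 1/10 s, in which the tool goes at most 50 mm and 8.59 degrees, less where a joint would pass 70% of its speed; a pose out of reach is approached as far as the arm can. A call with a gripper value outside its range is refused whole. "hand" is the finger opening in cm, from 0 to 8.7, set as the call begins (left out, the last holds). The fingers move at their own pace and stop on an object; "force" is the grip in N (left out, the last holds). Time passes only in rows, so rows that do not move let the fingers close. It gives the time, the measured TCP pose, the force and the opening at its end, in the units of the state.
- sensors.get_obs(): the state, without advancing time (a new reading comes with each control period).
- viewer.read_camera(name): name is "scene" or "top" or "wrist"; returns the picture (384x512x3 uint8, red, green, blue); there is no depth.
- viewer.camera_model(name): a dict with "K" (3x3 intrinsics, pixels), "extrinsics" (4x4, takes a point from world to camera coordinates). Camera axes: x right, y down, z forward; pixel columns grow to the right and rows downward; lengths in m; the calibration is good to about 2 mm. A picture is of the moment at which its call begins: read the wrist's pose just before it. camera_model takes no time and is no camera call; for the wrist camera it gives the pose at the moment of the call.
- env.sign_off(): hands the job in, once; it reports no verdict.
The state is a dict: "time_s": time; "qpos": joint angles; "joint_velocities": joint speeds; "effort": joint torques, N m; "tool_pos": TCP position; "tool_rot": TCP orientation; "force": force on the tool from outside, world axes, zero at the start; "wrist_torque": the same for the moment, N m; "grip_width": finger opening in m.
Only numpy, scipy, OpenCV 4.12 (cv2) and the standard library are available. Lean on these libraries where they do the work, as an engineer would, in place of code of your own. Each camera call takes 0.05 s, during which the arm holds its last target. There are 200 camera calls.

## Working session

There is one attempt and no reset: what is moved stays moved. The work goes in short steps, Python scripts to look and compute and a tool call to move; the robot and the scene stay as the last step left them, time stands still between calls to the robot, and variables do not carry over. Pictures are saved under pics/ and viewed, about 8 in all and at most 12, crops included, and the job is handed in when it is done.

Besides the shell and the picture viewer there is one more tool, called after "Request:" as name(argument=value, ...) on one line, values as JSON. carry_out: Moves the arm, as the interface text tells. Its arguments: {"type":"object","properties":{"moves":{"type":"array"},"hand":{"type":"number"},"force":{"type":"number"}},"required":["moves"]}

```bash
ls; mkdir -p pics
python3 - <<'E'
from cell import sensors, viewer, env
import cv2
o=sensors.get_obs()
print(o, env.grip_depth)
for n in("scene","top"):
    cv2.imwrite(f"pics/{n}0.png",cv2.resize(viewer.read_camera(n)[:,:,::-1],(800,600),interpolation=cv2.INTER_CUBIC))
    print(viewer.camera_model(n))
E
```

```text
pics
{'time_s': 0.0, 'qpos': array([-74.65039065,  18.43875557,  -4.01687038,  83.1743973 ,
         1.294616  ,  78.53858936,  -3.26047747]), 'joint_velocities': array([ 0.11249144, -0.10359297, -0.03801328,  0.01846574,  0.07825229,
        0.00942213,  0.00033073]), 'effort': array([ 1.72590699e-04, -4.91308558e+01, -4.03710930e-01, -3.12516010e+01,
       -6.39278744e-02,  4.38902120e-02,  1.85984309e-04]), 'tool_pos': array([0.16317299, 0.62898116, 0.40366922]), 'tool_rot': array([ -87.41015411,   89.89337267, -101.94930861]), 'force': array([-0.21623705, -0.08165329, -0.40480499]), 'wrist_torque': array([0.00571201, 0.01149759, 0.01069153]), 'grip_width': 0.08692333011833073} 0.1635
{'K': array([[443.39745889,   0.        , 258.84134432],
       [  0.        , 443.39745889, 195.94877716],
       [  0.        ,   0.        ,   1.        ]]), 'extrinsics': array([[-0.60899604,  0.79312205, -0.00901285,  0.26956223],
       [ 0.46903467,  0.35093675, -0.81046275, -0.22088143],
       [-0.63963294, -0.49779595, -0.58572083,  1.49505499],
       [ 0.        ,  0.        ,  0.        ,  1.        ]])}
{'K': array([[461.9965955 ,   0.        , 258.13653916],
       [  0.        , 461.9965955 , 184.16025327],
       [  0.        ,   0.        ,   1.        ]]), 'extrinsics': array([[-0.00535505, -0.99998447, -0.00154066,  0.1251762 ],
       [-0.99863484,  0.00542787, -0.05195176,  0.56742983],
       [ 0.05195932,  0.00126035, -0.99864841,  1.21145095],
       [ 0.        ,  0.        ,  0.        ,  1.        ]])}
```

View pics/scene0.png

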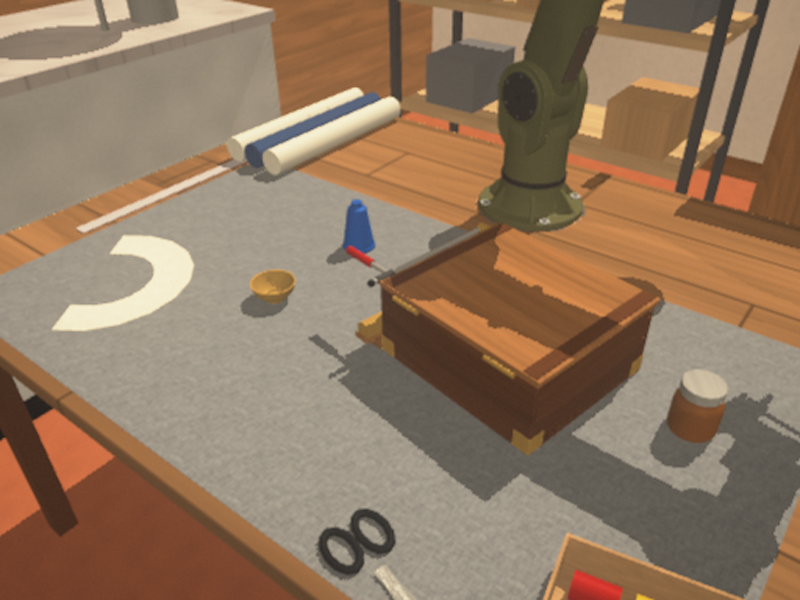

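View pics/top0.png

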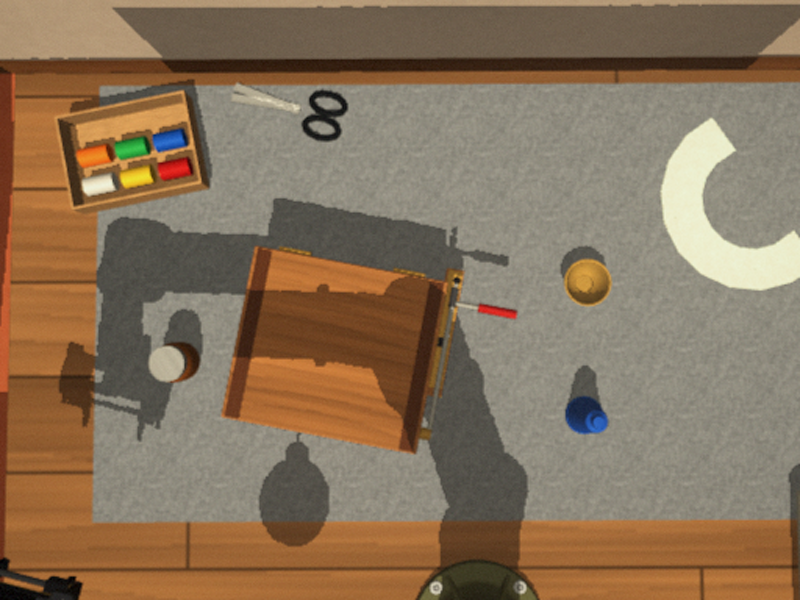

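The lid is shut and the chest is yawed about -10°. The rod lies along the strip, with the foot near (457,281), the red sleeve near (497,311), and a dark spot, probably the hole, at (441,342) in the top picture. The cone is at (587,415) and the bowl at (587,282).

Run:
```python
from cell import viewer
import cv2
im=viewer.read_camera("top")[:,:,::-1]
cv2.imwrite("pics/crop1.png",cv2.resize(im[150:300,245:395],(600,600),interpolation=cv2.INTER_CUBIC))
```

```text
(no output)
```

View pics/crop1.png

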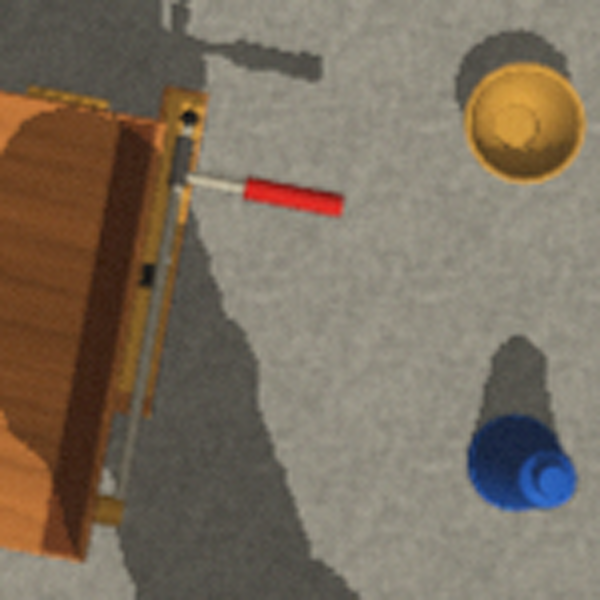

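The crop shows the foot at (189,117), the sleeve from (246,188) to (343,205), the hole at about (149,274), and the pivot at about (122,510). Next I fit the chest pose and rod angle to these.

```bash
cat > h.py <<'E'
import numpy as np
from cell import sensors, viewer, env
def proj(n,p):
    m=viewer.camera_model(n); q=m["extrinsics"]@np.append(p,1); q=m["K"]@q[:3]; return q[:2]/q[2]
def onplane(n,uv,z):
    m=viewer.camera_model(n); R=m["extrinsics"][:3,:3]; t=m["extrinsics"][:3,3]
    c=-R.T@t; d=R.T@np.linalg.inv(m["K"])@np.array([*uv,1.]); return c+d*(z-c[2])/d[2]
def C2W(P,p):
    x,y,a=P[:3]; c,s=np.cos(a),np.sin(a); return np.array([x+c*p[0]-s*p[1],y+s*p[0]+c*p[1],p[2]])
def W2C(P,p):
    x,y,a=P[:3]; c,s=np.cos(a),np.sin(a); d=np.array(p[:2])-[x,y]; return np.array([c*d[0]+s*d[1],-s*d[0]+c*d[1],p[2]])
E
python3 - <<'E'
from h import *
from scipy.optimize import least_squares
s=1/1.5625
cr=lambda x,y:(245+x/4,150+y/4)
fo=lambda f,l:(-.105+l*np.cos(f),-.165,.125-l*np.sin(f))
def hd(f): p=fo(f,.205); return (p[0],p[1]-.070,p[2])
obs=[("top",(258*s,247*s),lambda f:(.13,.152,.13)),("top",cr(165,122),lambda f:(.13,-.152,.13)),
("top",cr(85,560),lambda f:(-.138,-.152,.13)),("top",(224*s,415*s),lambda f:(-.138,.152,.13)),
("top",cr(189,117),lambda f:fo(f,.24)),("top",cr(294,196),hd),
("scene",(372*s,283*s),lambda f:fo(f,.24)),("scene",(361*s,257*s),hd),
("scene",(528*s,450*s),lambda f:(.13,.15,0)),("top",cr(189,90),lambda f:(.135,-.165,.05))]
r=lambda P:np.concatenate([proj(n,C2W(P,g(P[3])))-uv for n,uv,g in obs])
S=least_squares(r,[.5,0.1,-.18,.2],loss="soft_l1"); P=S.x
print(P,np.degrees(P[2:]));print(r(P).reshape(-1,2).round(1))
print("handle",C2W(P,hd(P[3])),"foot chest",fo(P[3],.24))
print("hole chest",W2C(P,onplane("top",cr(149,274),.05)),W2C(P,onplane("top",cr(149,263),.05)),W2C(P,onplane("top",cr(149,285),.05)))
for n,uv in(("bowl",cr(525,123)),("cone",cr(515,465))):print(n,onplane("top",uv,.02))
E
```

```text
[ 0.47215809  0.22542344 -0.189041    0.0301545 ] [-10.83125142   1.72772539]
[[-1.8 -0.8]
 [ 1.1 -0.3]
 [ 0.8  0.9]
 [-1.7  1.7]
 [ 0.4  0.2]
 [-0.  -0.1]
 [-0.8  0.4]
 [-0.8 -0.3]
 [-0.3  2.4]
 [-1.5  8.6]]
handle [ 0.52612453 -0.02416421  0.11881926] foot chest (np.float64(0.13489089302735835), -0.165, np.float64(0.11776401751408294))
hole chest [ 0.03634254 -0.1608407   0.05      ] [ 0.043274  -0.1595724  0.05     ] [ 0.02941535 -0.16210821  0.05      ]
bowl [ 0.57515777 -0.19012836  0.02      ]
cone [ 0.3509884  -0.17940848  0.02      ]
```

```bash
cat >> h.py <<'E'
from scipy.spatial.transform import Rotation as Ro
P=np.array([0.47216,0.22542,-0.18904])
def st():
    o=sensors.get_obs(); R=Ro.from_euler('xyz',o['tool_rot'],degrees=True).as_matrix()
    g=o['tool_pos']+R[:,0]*env.grip_depth
    d=(np.arctan2(R[1,1],R[0,1])-P[2]+np.pi/2)%np.pi-np.pi/2
    print("t",round(o['time_s'],2),"tcp",o['tool_pos'].round(4),"grasp",g.round(4),"chest",W2C(P,g).round(4),"F",o['force'].round(1),"w",round(o['grip_width'],4),"toolx",R[:,0].round(3),"spin needed",round(-d,3),"q",o['qpos'].round(0))
    return o,g
E
python3 - <<'E'
from h import *
st()
print(W2C(P,[.5752,-.1901,0]),W2C(P,[.351,-.179,0]))
cr=lambda x,y:(245+x/4,150+y/4)
for p in((189,90),(135,412)):print(W2C(P,onplane("top",cr(*p),.05)))
E
```

```text
t 0.15 tcp [0.1632 0.629  0.4039] grasp [0.1631 0.6288 0.2404] chest [-0.3793  0.3381  0.2404] F [0.3 0.3 0.3] w 0.0873 toolx [-0.    -0.001 -1.   ] spin needed -1.506 q [-75.  18.  -4.  83.   1.  79.  -3.]
[ 0.17928724 -0.38875467  0.        ] [-0.04300452 -0.41998321  0.        ]
[ 0.15756101 -0.16489601  0.05      ]
[-0.05189315 -0.1678808   0.05      ]
```

Request:
carry_out(moves=[[4, -3, 0, 0.1], [4, -3, 0, 0.1], [4, -3, 0, 0.1], [4, -3, 0, 0], [4, -3, 0, 0], [4, -3, 0, 0], [4, -3, 0, 0], [3, -4, 0, 0], [2, -4.5, 0, 0], [2, -4.5, 0, 0], [1, -4.8, 0, 0], [0, -5, 0, 0]], hand=8.7)

```text
time_s: 1.35
tool_pos: [0.5194, 0.1889, 0.3983]
tool_rot: [-148.5, 89.5, -144.1]
force: [0.4, -0.5, -0.2]
grip_width: 0.0872
```

```bash
python3 -c "
from h import *
st()"
```

```text
t 1.35 tcp [0.5194 0.1889 0.3983] grasp [0.5183 0.1882 0.2348] chest [ 0.0523 -0.0279  0.2348] F [ 0.4 -0.5 -0.2] w 0.0872 toolx [-0.006 -0.005 -1.   ] spin needed 1.305 q [-35.   7.  14.  98.  -2.  76.  73.]
```

Request:
carry_out(moves=[[0, -1.8, 0, -0.149], [0, -1.8, 0, -0.149], [0, -1.8, 0, -0.149], [0, -1.8, 0, -0.149], [0, -1.8, 0, -0.149], [0, -1.8, 0, -0.149], [0, -1.8, 0, -0.149], [0, -1.8, 0, -0.149], [0, -1.8, 0, -0.149], [0, -1.8, 0, -0.149], [0, -1.8, 0, -0.149], [0, -1.8, 0, -0.149]])

```text
time_s: 2.55
tool_pos: [0.518, -0.0447, 0.3957]
tool_rot: [-132.3, 89.2, 128.7]
force: [0.3, -0.6, 0.2]
grip_width: 0.0868
```

Run:
```python
from h import *
import cv2
o,g=st()
m=viewer.camera_model("wrist")
im=viewer.read_camera("wrist")[:,:,::-1]
cv2.imwrite("pics/w1.png",im)
print(m)
print(proj("wrist",[0.526,-0.024,.119]))
```

```text
t 2.55 tcp [ 0.518  -0.0447  0.3957] grasp [ 0.5166 -0.043   0.2322] chest [ 0.0941 -0.2553  0.2322] F [ 0.3 -0.6  0.2] w 0.0868 toolx [-0.008  0.01  -1.   ] spin needed -0.032 q [-25.   3.  28. 103.  -2.  75.  -5.]
{'K': array([[277.08961262,   0.        , 254.16845119],
       [  0.        , 277.08961262, 195.40125632],
       [  0.        ,   0.        ,   1.        ]]), 'extrinsics': array([[ 0.98758022, -0.15681687, -0.00968446, -0.51497414],
       [-0.14992801, -0.95903931,  0.24034391,  0.01019322],
       [-0.04697776, -0.23590692, -0.97063949,  0.39565934],
       [ 0.        ,  0.        ,  0.        ,  1.        ]])}
[260.89763131 172.64113873]
```

View pics/w1.png

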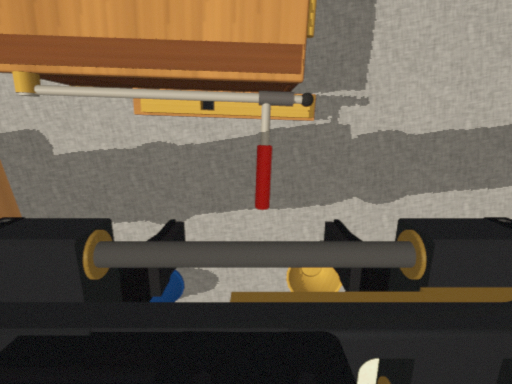

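The wrist view shows the sleeve centred at (263,177), the foot at (307,99), and the hole at (208,104), spanning 201–215.

Run:
```python
from h import *
for n,uv,z in(("handle",(263,177),.119),("foot",(307,99),.118),("hole",(208,104),.05),("rodbase",(40,91),.125),("bar",(264,100),.119)):
    p=onplane("wrist",uv,z);print(n,p.round(4),W2C(P,p).round(4))
from scipy.optimize import brentq
def pivot(t): return np.array([.130-.235*np.cos(t)+.005*np.sin(t),.120+.235*np.sin(t)+.005*np.cos(t)])
for fx in np.arange(.125,.02,-.01):
    for z in(.056,):
        f=np.array([fx,z]); t=brentq(lambda t:np.linalg.norm(pivot(t)-f)-.24,-.2,1.0); h=f+(pivot(t)-f)*35/240
        print(round(fx,3),"lid",round(t,3),"handle chest x,z",h.round(4))
```

```text
handle [ 0.5273 -0.0284  0.119 ] [ 0.1018 -0.239   0.119 ]
foot [0.5767 0.034  0.118 ] [ 0.1387 -0.1684  0.118 ]
hole [0.4791 0.0514 0.05  ] [ 0.0395 -0.1696  0.05  ]
rodbase [0.35   0.0785 0.125 ] [-0.0924 -0.1672  0.125 ]
bar [0.5391 0.0394 0.119 ] [ 0.1007 -0.1701  0.119 ]
0.125 lid -0.002 handle chest x,z [0.0915 0.066 ]
0.115 lid 0.145 handle chest x,z [0.0834 0.071 ]
0.105 lid 0.278 handle chest x,z [0.0759 0.0754]
0.095 lid 0.392 handle chest x,z [0.0687 0.0791]
0.085 lid 0.489 handle chest x,z [0.0616 0.0821]
0.075 lid 0.568 handle chest x,z [0.0545 0.0844]
0.065 lid 0.632 handle chest x,z [0.0473 0.0862]
0.055 lid 0.683 handle chest x,z [0.0398 0.0875]
0.045 lid 0.724 handle chest x,z [0.0322 0.0886]
0.035 lid 0.755 handle chest x,z [0.0244 0.0894]
0.025 lid 0.779 handle chest x,z [0.0164 0.0899]
```

Request:
carry_out(moves=[[1.1, 1.5, 0, -0.032], [0, 0, -3, 0], [0, 0, -3, 0], [0, 0, -2.5, 0], [0, 0, -1.5, 0], [0, 0, -0.5, 0]], hand=5)

```text
time_s: 3.2
tool_pos: [0.5287, -0.032, 0.2882]
tool_rot: [-144.8, 89.3, 114.4]
force: [-0.3, -1.1, -0.1]
grip_width: 0.0519
```

Run:
```python
from h import *
import cv2
o,g=st()
cv2.imwrite("pics/w2.png",viewer.read_camera("wrist")[:,:,::-1])
```

```text
t 3.2 tcp [ 0.5287 -0.032   0.2882] grasp [ 0.528  -0.0303  0.1247] chest [ 0.1029 -0.2407  0.1247] F [-0.3 -1.1 -0.1] w 0.0519 toolx [-0.005  0.011 -1.   ] spin needed -0.001 q [-25.  10.  28. 109.  -6.  63.  -5.]
```

View pics/w2.png

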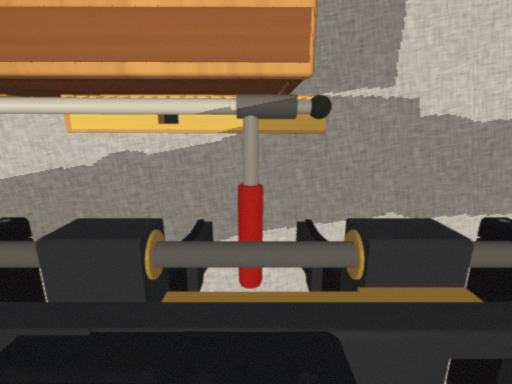

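The sleeve is centred between the fingers at (250,235). I'll lower a little more and close.

Request:
carry_out(moves=[[0, 0.1, -0.6, 0], [0, 0, 0, 0], [0, 0, 0, 0], [0, 0, 0, 0], [0, 0, 0, 0]], hand=0.8, force=30)

```text
time_s: 3.75
tool_pos: [0.529, -0.0302, 0.2842]
tool_rot: [-149.1, 89.3, 110.4]
force: [-8.1, 1.6, 0.1]
grip_width: 0.018
```

```bash
python3 -c "
from h import *
st()"
```

```text
t 3.75 tcp [ 0.529  -0.0302  0.2842] grasp [ 0.5283 -0.0282  0.1207] chest [ 0.1028 -0.2386  0.1207] F [-8.1  1.6  0.1] w 0.018 toolx [-0.004  0.012 -1.   ] spin needed -0.004 q [-25.  10.  28. 109.  -6.  62.  -5.]
```

Request:
carry_out(moves=[[0, 0, 0, 0], [0, 0, 0, 0], [0, 0, 0, 0]])

```text
time_s: 4.05
tool_pos: [0.5275, -0.0299, 0.2835]
tool_rot: [-134.5, 89.1, 124.9]
force: [-1.0, -0.3, -1.6]
grip_width: 0.013
```

Request:
carry_out(moves=[[-0.05, 0, -0.9, 0], [-0.08, 0.01, -0.9, 0], [-0.12, 0.02, -0.9, 0], [-0.16, 0.03, -0.9, 0], [-0.2, 0.04, -0.8, 0], [0, 0, 0, 0]])

```text
time_s: 4.65
tool_pos: [0.5212, -0.0288, 0.2361]
tool_rot: [-138.5, 89.1, 121.0]
force: [0.7, 0.5, -2.0]
grip_width: 0.0128
```

```bash
python3 -c "
from h import *
st()"
```

```text
t 4.65 tcp [ 0.5212 -0.0288  0.2361] grasp [ 0.5199 -0.0266  0.0726] chest [ 0.0943 -0.2386  0.0726] F [ 0.7  0.5 -2. ] w 0.0128 toolx [-0.008  0.013 -1.   ] spin needed -0.005 q [-24.  13.  27. 113.  -8.  57.  -4.]
```

Request:
carry_out(moves=[[-0.08, 0.02, -0.25, 0], [-0.08, 0.02, -0.25, 0], [0, 0, -0.15, 0], [0, 0, 0, 0]])

```text
time_s: 5.05
tool_pos: [0.5195, -0.0284, 0.2292]
tool_rot: [-137.4, 89.1, 122.0]
force: [-0.2, 0.1, -1.5]
grip_width: 0.0127
```

```bash
python3 -c "
from h import *
st()"
```

```text
t 5.05 tcp [ 0.5195 -0.0284  0.2292] grasp [ 0.5182 -0.0263  0.0658] chest [ 0.0925 -0.2386  0.0658] F [-0.2  0.1 -1.5] w 0.0127 toolx [-0.008  0.013 -1.   ] spin needed -0.005 q [-24.  13.  27. 113.  -8.  56.  -4.]
```

Request:
carry_out(moves=[[-0.03, 0.01, -0.15, 0], [-0.03, 0.01, -0.15, 0], [0, 0, 0, 0]])

```text
time_s: 5.35
tool_pos: [0.5188, -0.0283, 0.2266]
tool_rot: [-138.0, 89.1, 121.4]
force: [-1.3, 0.3, 1.6]
grip_width: 0.0124
```

Request:
carry_out(moves=[[-0.03, 0.01, -0.15, 0], [0, 0, 0, 0]])

```text
time_s: 5.55
tool_pos: [0.5188, -0.0284, 0.2264]
tool_rot: [-140.2, 89.1, 119.2]
force: [-2.4, -0.4, 1.6]
grip_width: 0.0124
```

Request:
carry_out(moves=[[-0.4, 0.075, 0.2, 0], [-0.4, 0.075, 0.25, 0], [-0.4, 0.075, 0.25, 0], [0, 0, 0, 0]])

```text
time_s: 5.95
tool_pos: [0.516, -0.0281, 0.2377]
tool_rot: [116.7, 88.3, 16.1]
force: [-6.5, 0.9, 2.2]
grip_width: 0.0119
```

```bash
python3 -c "
from h import *
st()"
```

```text
t 5.95 tcp [ 0.516  -0.0281  0.2377] grasp [ 0.5207 -0.0267  0.0743] chest [ 0.0951 -0.2385  0.0743] F [-6.5  0.9  2.2] w 0.0119 toolx [ 0.029  0.008 -1.   ] spin needed -0.003 q [-25.  11.  27. 114.  -7.  55.  -5.]
```

Request:
carry_out(moves=[[0, 0, -0.6, 0], [-0.2, 0.04, -0.6, 0], [-0.6, 0.11, -0.1, 0], [-0.8, 0.15, 0, 0], [-0.8, 0.15, 0.1, 0]])

```text
time_s: 6.45
tool_pos: [0.5019, -0.0257, 0.23]
tool_rot: [103.3, 86.2, 2.5]
force: [11.3, -2.4, -6.5]
grip_width: 0.0126
```

```bash
python3 -c "
from h import *
st()"
```

```text
t 6.45 tcp [ 0.5019 -0.0257  0.23  ] grasp [ 0.5126 -0.0252  0.0669] chest [ 0.0869 -0.2385  0.0669] F [11.3 -2.4 -6.5] w 0.0126 toolx [ 0.066  0.003 -0.998] spin needed -0.001 q [-25.   9.  27. 117.  -6.  51.  -6.]
```

Request:
carry_out(moves=[[-1.2, 0.23, 0.3, 0], [-1.2, 0.23, 0.3, 0]])

```text
time_s: 6.65
tool_pos: [0.4855, -0.0227, 0.2393]
tool_rot: [99.9, 84.6, -0.9]
force: [13.1, -3.1, -6.9]
grip_width: 0.0127
```

```bash
python3 -c "
from h import *
st()"
```

```text
t 6.65 tcp [ 0.4855 -0.0227  0.2393] grasp [ 0.501  -0.023   0.0766] chest [ 0.075  -0.2386  0.0766] F [13.1 -3.1 -6.9] w 0.0127 toolx [ 0.095 -0.002 -0.995] spin needed 0.0 q [-26.   5.  27. 120.  -3.  50.  -8.]
```

Request:
carry_out(moves=[[-1.2, 0.23, -0.2, 0], [-1.0, 0.19, -0.1, 0]])

```text
time_s: 6.85
tool_pos: [0.4681, -0.0195, 0.2383]
tool_rot: [98.9, 83.4, -2.0]
force: [9.2, -1.9, -6.7]
grip_width: 0.0123
```

Run:
```python
from h import *
import cv2
st()
w=viewer.read_camera("wrist"); s=viewer.read_camera("scene")[130:274,160:352]
s=cv2.resize(s,(512,384),interpolation=cv2.INTER_CUBIC)
cv2.imwrite("pics/w3.png",cv2.resize(np.vstack([w[:200],s[:390]])[:,:,::-1],None,fx=1.0,fy=1.0))
st()
```

```text
t 6.85 tcp [ 0.4681 -0.0195  0.2383] grasp [ 0.4868 -0.0202  0.0759] chest [ 0.0605 -0.2385  0.0759] F [ 9.2 -1.9 -6.7] w 0.0123 toolx [ 0.115 -0.004 -0.993] spin needed 0.002 q [-27.   3.  27. 123.  -1.  49. -11.]
t 6.95 tcp [ 0.467  -0.0194  0.238 ] grasp [ 0.4853 -0.0199  0.0755] chest [ 0.059  -0.2385  0.0755] F [ 5.1 -0.  -4.2] w 0.0122 toolx [ 0.112 -0.003 -0.994] spin needed 0.001 q [-27.   3.  27. 123.  -1.  49. -10.]
```

View pics/w3.png

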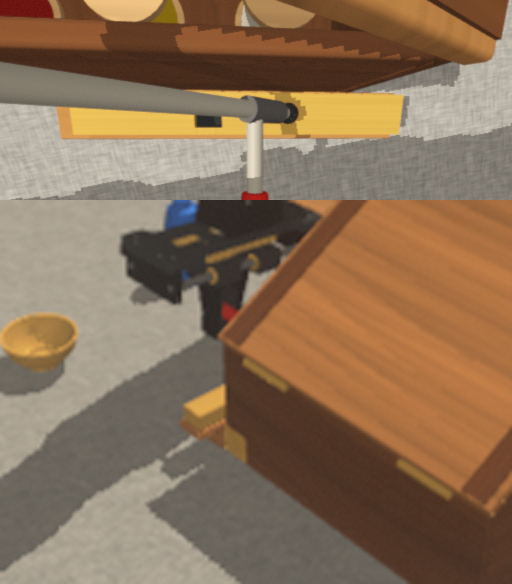

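The lid is rising with the foot on the strip. In the wrist picture the foot is at (290,112) and the hole at (208,118).

Request:
carry_out(moves=[[-1.0, 0.19, 0.1, 0], [-1.0, 0.19, 0.1, 0]])

```text
time_s: 7.15
tool_pos: [0.4507, -0.0163, 0.2408]
tool_rot: [98.4, 82.7, -2.5]
force: [6.4, -1.3, -6.4]
grip_width: 0.0118
```

Run:
```python
from h import *
st()
print("hole",W2C(P,onplane("wrist",(208,118),.05)))
```

```text
t 7.15 tcp [ 0.4507 -0.0163  0.2408] grasp [ 0.4714 -0.0172  0.0786] chest [ 0.0448 -0.2384  0.0786] F [ 6.4 -1.3 -6.4] w 0.0118 toolx [ 0.126 -0.005 -0.992] spin needed 0.002 q [-28.  -0.  26. 125.   1.  48. -13.]
hole [ 0.02135735 -0.16664814  0.05      ]
```

Request:
carry_out(moves=[[-0.8, 0.15, 0.05, 0], [-0.5, 0.1, 0, 0], [0, 0, 0, 0]])

```text
time_s: 7.45
tool_pos: [0.4385, -0.014, 0.2404]
tool_rot: [98.2, 82.2, -2.7]
force: [0.4, 0.8, -5.3]
grip_width: 0.0117
```

Run:
```python
from h import *
import cv2
st()
print("hole",proj("wrist",C2W(P,[.0375,-.168,.05])))
cv2.imwrite("pics/w4.png",cv2.resize(viewer.read_camera("wrist")[60:210,130:350,::-1],(660,450)))
```

```text
t 7.45 tcp [ 0.4385 -0.014   0.2404] grasp [ 0.4605 -0.0151  0.0784] chest [ 0.0338 -0.2384  0.0784] F [ 0.4  0.8 -5.3] w 0.0117 toolx [ 0.135 -0.006 -0.991] spin needed 0.002 q [-28.  -2.  26. 127.   2.  48. -14.]
hole [253.19985059 120.56229735]
```

View pics/w4.png

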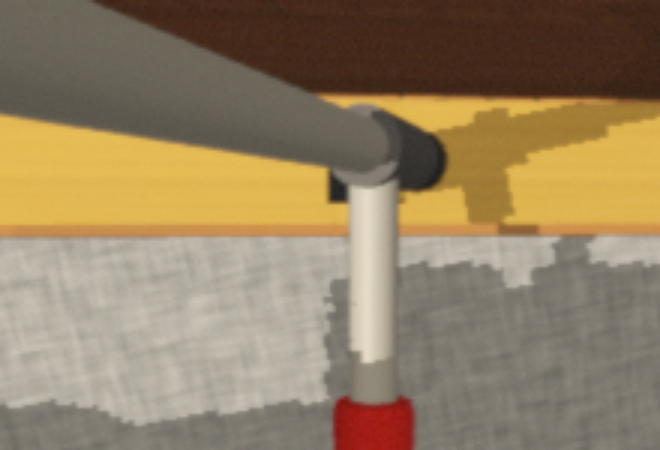

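The hole's left edge is at about px 240 of the full wrist picture, and the foot is at about 272, roughly 12 mm short. I'll feel forward in small steps.

Request:
carry_out(moves=[[-0.4, 0.08, 0, 0], [-0.4, 0.08, 0, 0], [0, 0, 0, 0]])

```text
time_s: 7.8
tool_pos: [0.431, -0.0125, 0.2395]
tool_rot: [97.8, 82.1, -3.1]
force: [3.3, -0.1, -6.0]
grip_width: 0.0113
```

Run:
```python
from h import *
st()
```

```text
t 7.8 tcp [ 0.431  -0.0125  0.2395] grasp [ 0.4534 -0.0137  0.0776] chest [ 0.0265 -0.2384  0.0776] F [ 3.3 -0.1 -6. ] w 0.0113 toolx [ 0.137 -0.007 -0.991] spin needed 0.002 q [-28.  -3.  26. 128.   3.  47. -15.]
```

Request:
carry_out(moves=[[-0.2, 0.04, -0.1, 0], [-0.2, 0.04, -0.1, 0], [0, 0, 0, 0]])

```text
time_s: 8.1
tool_pos: [0.4277, -0.0118, 0.2375]
tool_rot: [97.6, 82.0, -3.2]
force: [4.7, -0.2, -6.2]
grip_width: 0.0114
```

Request:
carry_out(moves=[[0, 0, -0.2, 0], [0, 0, -0.2, 0], [0, 0, 0, 0]])

```text
time_s: 8.4
tool_pos: [0.4276, -0.0118, 0.2331]
tool_rot: [97.6, 82.0, -3.2]
force: [2.7, 0.4, -5.4]
grip_width: 0.0114
```

Run:
```python
from h import *
import cv2
st()
print("hole",proj("wrist",C2W(P,[.0375,-.168,.05])))
cv2.imwrite("pics/w5.png",cv2.resize(viewer.read_camera("wrist")[60:210,130:350,::-1],(660,450)))
```

```text
t 8.4 tcp [ 0.4276 -0.0118  0.2331] grasp [ 0.4504 -0.0131  0.0712] chest [ 0.0234 -0.2384  0.0712] F [ 2.7  0.4 -5.4] w 0.0114 toolx [ 0.139 -0.008 -0.99 ] spin needed 0.002 q [-28.  -3.  26. 128.   3.  46. -15.]
hole [272.07712668 120.19417832]
```

View pics/w5.png

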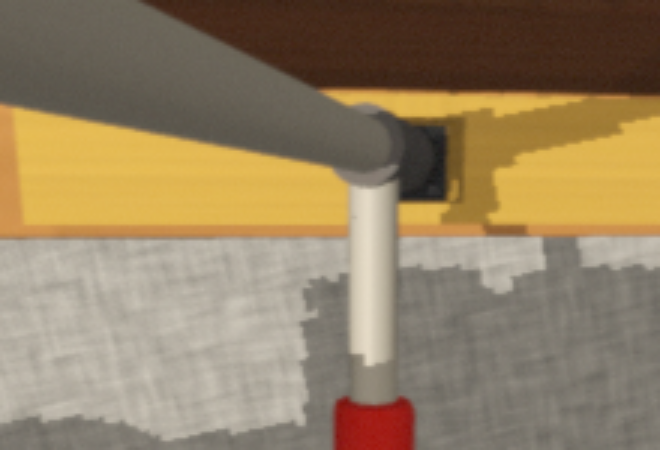

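The foot is now at the hole, whose right edge is visible at crop px 445, and the handle went down without resistance. I'll keep lowering gently until it meets the bottom.

Request:
carry_out(moves=[[0, 0, -0.2, 0], [0, 0, -0.2, 0], [0, 0, 0, 0]])

```text
time_s: 8.75
tool_pos: [0.4273, -0.0117, 0.2287]
tool_rot: [97.6, 82.0, -3.2]
force: [1.2, 0.2, -4.0]
grip_width: 0.0113
```

Request:
carry_out(moves=[[0, 0, -0.2, 0], [0, 0, -0.2, 0], [0, 0, 0, 0]])

```text
time_s: 9.05
tool_pos: [0.4272, -0.0117, 0.2245]
tool_rot: [97.7, 82.0, -3.2]
force: [1.1, -0.2, -3.6]
grip_width: 0.0116
```

Run:
```python
from h import *
st()
```

```text
t 9.05 tcp [ 0.4272 -0.0117  0.2245] grasp [ 0.4498 -0.013   0.0626] chest [ 0.0228 -0.2384  0.0626] F [ 1.1 -0.2 -3.6] w 0.0116 toolx [ 0.138 -0.008 -0.99 ] spin needed 0.002 q [-28.  -2.  26. 129.   2.  45. -15.]
```

Run:
```python
from h import *
import cv2
st()
w=cv2.resize(viewer.read_camera("wrist")[60:290,130:350],(440,460)); s=cv2.resize(viewer.read_camera("top")[170:290,240:340],(360,460),interpolation=cv2.INTER_CUBIC)
cv2.imwrite("pics/w6.png",np.hstack([w,s])[:,:,::-1])
```

```text
t 9.05 tcp [ 0.4272 -0.0117  0.2245] grasp [ 0.4498 -0.013   0.0626] chest [ 0.0228 -0.2384  0.0626] F [ 1.1 -0.2 -3.6] w 0.0116 toolx [ 0.138 -0.008 -0.99 ] spin needed 0.002 q [-28.  -2.  26. 129.   2.  45. -15.]
```

View pics/w6.png

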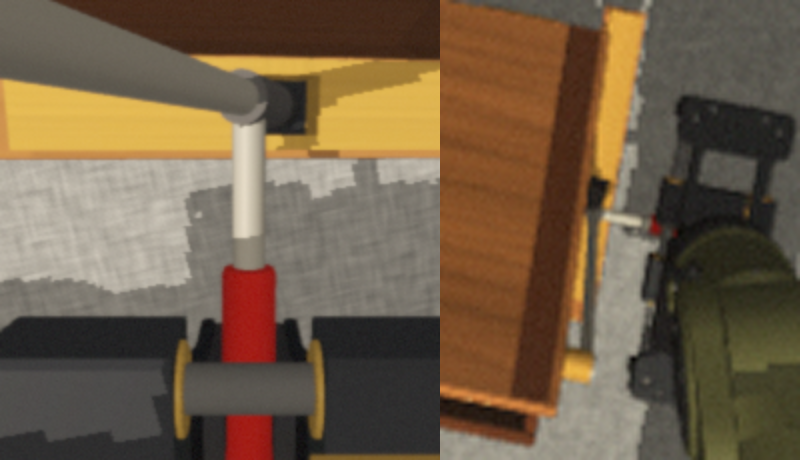

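Run:
```python
from h import *
from scipy.optimize import minimize_scalar
P2=P.copy(); 
def yplane(n,uv,y):
    a=W2C(P,onplane(n,uv,.02)); b=W2C(P,onplane(n,uv,.10)); k=(y-a[1])/(b[1]-a[1]); return a+k*(b-a)
for n,uv in(("junction",(251,108.5)),("ball",(272.5,111.5))):
    print(n,yplane("wrist",uv,-.168).round(4),yplane("wrist",uv,-.165).round(4))
print("hole edge right",W2C(P,onplane("wrist",(289,110),.05)))
piv=lambda t:(.132-.235*np.cos(t)+.005*np.sin(t),-.163,.120+.235*np.sin(t)+.005*np.cos(t))
cor=lambda t:(.132-.268*np.cos(t)+.01*np.sin(t),-.154,.120+.268*np.sin(t)+.01*np.cos(t))
for n,f,uv in(("pivot",piv,(278.3,264.7)),("corner",cor,(271.9,277.5))):
    for t in np.arange(.5,.81,.05):print(n,round(t,2),(proj("top",C2W(P,f(t)))-uv).round(1))
from scipy.optimize import brentq
for fz in(.04,.056):
  for L in (.24,.236):
    f=np.array([.0375,fz]);p=lambda t:np.array(piv(t))[[0,2]]
    t=brentq(lambda t:np.linalg.norm(p(t)-f)-L,0,1.1);print(fz,L,round(t,3),(f+(p(t)-f)*(L-.205)/L).round(4))
```

```text
junction [ 0.0128 -0.168   0.1324] [ 0.0182 -0.165   0.0902]
ball [ 0.0208 -0.168   0.1209] [ 0.0307 -0.165   0.0723]
hole edge right [ 0.04456736 -0.16276889  0.05      ]
pivot 0.5 [0.3 5.5]
pivot 0.55 [1.  3.3]
pivot 0.6 [1.8 0.8]
pivot 0.65 [ 2.6 -2. ]
pivot 0.7 [ 3.5 -5.1]
pivot 0.75 [ 4.4 -8.5]
pivot 0.8 [  5.3 -12.2]
corner 0.5 [0.6 5.7]
corner 0.55 [1.4 3.2]
corner 0.6 [2.2 0.3]
corner 0.65 [ 3.1 -3. ]
corner 0.7 [ 4.1 -6.6]
corner 0.75 [  5.1 -10.5]
corner 0.8 [  6.2 -14.8]
0.04 0.24 0.622 [0.0239 0.0722]
0.04 0.236 0.588 [0.0246 0.0682]
0.056 0.24 0.754 [0.0268 0.0893]
0.056 0.236 0.718 [0.0271 0.0852]
```

Lid angle from the top view is about 0.61 rad. A seated foot should give 0.59–0.62, while a foot still on the strip would give 0.72–0.75. I'll check by feel with a small press down, then a nudge back along +x.

Request:
carry_out(moves=[[0, 0, -0.25, 0], [0, 0, 0, 0]])

```text
time_s: 9.35
tool_pos: [0.4274, -0.0118, 0.2225]
tool_rot: [97.8, 82.0, -3.1]
force: [-0.8, -0.1, -0.3]
grip_width: 0.0115
```

Request:
carry_out(moves=[[0.4, -0.08, 0, 0], [0, 0, 0, 0]])

```text
time_s: 9.55
tool_pos: [0.4308, -0.0124, 0.2222]
tool_rot: [97.9, 82.2, -3.0]
force: [0.4, -0.6, 0.4]
grip_width: 0.0113
```

Run:
```python
from h import *
st()
```

```text
t 9.55 tcp [ 0.4308 -0.0124  0.2222] grasp [ 0.4529 -0.0135  0.0602] chest [ 0.026  -0.2383  0.0602] F [ 0.4 -0.6  0.4] w 0.0113 toolx [ 0.135 -0.007 -0.991] spin needed 0.002 q [-28.  -1.  26. 129.   2.  45. -14.]
```

Request:
carry_out(moves=[[0.4, -0.08, 0, 0], [0, 0, 0, 0]])

```text
time_s: 9.75
tool_pos: [0.4325, -0.0126, 0.2207]
tool_rot: [98.1, 82.7, -2.8]
force: [0.9, -0.4, 3.2]
grip_width: 0.0115
```

Run:
```python
from h import *
import cv2
st()
w=cv2.resize(viewer.read_camera("wrist")[60:210,180:330],(460,460)); s=cv2.resize(viewer.read_camera("top")[170:290,240:325],(326,460),interpolation=cv2.INTER_CUBIC)
cv2.imwrite("pics/w7.png",np.hstack([w,s])[:,:,::-1])
```

```text
t 9.75 tcp [ 0.4325 -0.0126  0.2207] grasp [ 0.4532 -0.0136  0.0585] chest [ 0.0262 -0.2383  0.0585] F [ 0.9 -0.4  3.2] w 0.0115 toolx [ 0.126 -0.006 -0.992] spin needed 0.001 q [-28.  -1.  26. 128.   1.  45. -14.]
```

View pics/w7.png

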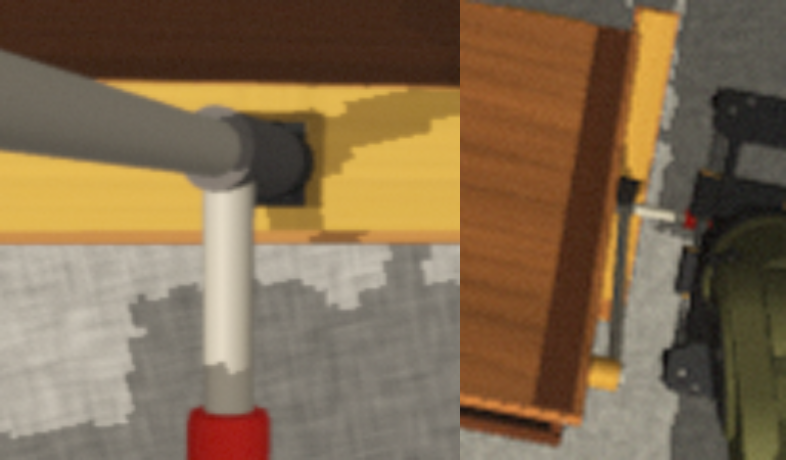

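The +x nudge stalled after about 3 mm of play. The foot is against the hole's far wall at crop (300,160), so it is captured. Next I ease the handle back to its rest place, with the spring relaxed, and check the lid.

Request:
carry_out(moves=[[-0.15, 0.03, 0.15, 0], [-0.1, 0.02, 0.15, 0], [0, 0, 0, 0], [0, 0, 0, 0]])

```text
time_s: 10.25
tool_pos: [0.4309, -0.0124, 0.2241]
tool_rot: [98.0, 82.5, -2.9]
force: [1.5, 0.5, -4.7]
grip_width: 0.0111
```

Request:
carry_out(moves=[[0, 0, 0, 0], [0, 0, 0, 0]], hand=1.6)

```text
time_s: 10.45
tool_pos: [0.4311, -0.0125, 0.2245]
tool_rot: [98.0, 82.4, -2.8]
force: [-0.1, 0.5, 0.6]
grip_width: 0.0152
```

Run:
```python
from h import *
import cv2
st()
w=cv2.resize(viewer.read_camera("wrist")[60:210,180:330],(460,460)); s=cv2.resize(viewer.read_camera("top")[170:290,240:325],(326,460),interpolation=cv2.INTER_CUBIC)
cv2.imwrite("pics/w8.png",np.hstack([w,s])[:,:,::-1])
```

```text
t 10.45 tcp [ 0.4311 -0.0125  0.2245] grasp [ 0.4527 -0.0135  0.0625] chest [ 0.0258 -0.2384  0.0625] F [-0.1  0.5  0.6] w 0.0152 toolx [ 0.132 -0.007 -0.991] spin needed 0.002 q [-28.  -2.  26. 128.   2.  46. -14.]
```

View pics/w8.png

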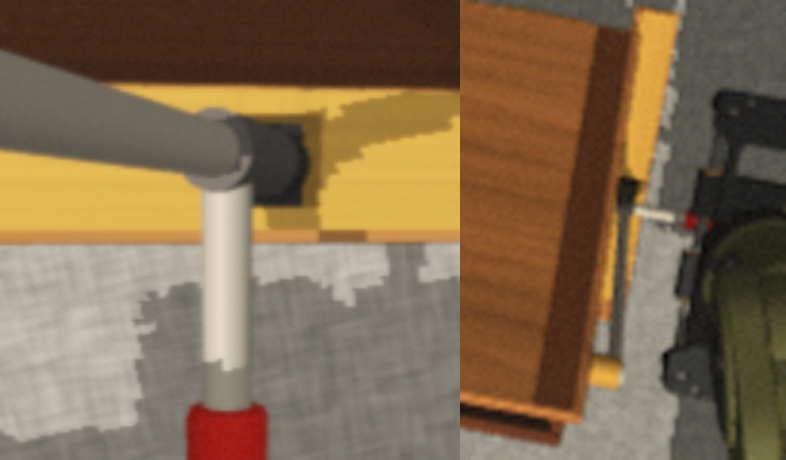

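Released: the wrist force is about zero and the lid holds. Now I open the fingers and back out along the tool axis.

Request:
carry_out(moves=[[0, 0, 0, 0], [0, 0, 0, 0], [0, 0, 0, 0], [0, 0, 0, 0], [-0.13, 0, 1, 0], [-0.26, 0, 2, 0], [-0.26, 0, 2, 0], [0, 0, 3, 0], [0, -1, 3, 0], [0, -2, 3, 0], [0, -3, 3, 0], [0, 0, 0, 0]], hand=4)

```text
time_s: 11.75
tool_pos: [0.4218, -0.0753, 0.4061]
tool_rot: [97.4, 82.3, -3.5]
force: [-0.1, 0.1, -0.6]
grip_width: 0.0397
```

Run:
```python
from h import *
import cv2
st()
w=cv2.resize(viewer.read_camera("wrist"),(400,300)); s=cv2.resize(viewer.read_camera("scene")[100:340,130:450],(400,300)); t=viewer.read_camera("top")
a=cv2.resize(t[140:320,130:400],(450,300)); b=cv2.resize(t[180:280,250:330],(350,300),interpolation=cv2.INTER_CUBIC)
cv2.imwrite("pics/fin.png",np.vstack([np.hstack([w,s]),np.hstack([a,b])])[:,:,::-1]); st()
```

```text
t 11.75 tcp [ 0.4218 -0.0753  0.4061] grasp [ 0.4437 -0.0766  0.2441] chest [ 0.0289 -0.302   0.2441] F [-0.1  0.1 -0.6] w 0.0397 toolx [ 0.134 -0.008 -0.991] spin needed 0.001 q [-25. -15.  27. 116.   7.  70. -11.]
t 11.9 tcp [ 0.4207 -0.0709  0.4008] grasp [ 0.4412 -0.072   0.2386] chest [ 0.0255 -0.298   0.2386] F [-0.4  0.5 -0.2] w 0.0403 toolx [ 0.125 -0.007 -0.992] spin needed -0.004 q [-25. -15.  26. 116.   7.  70. -11.]
```

View pics/fin.png

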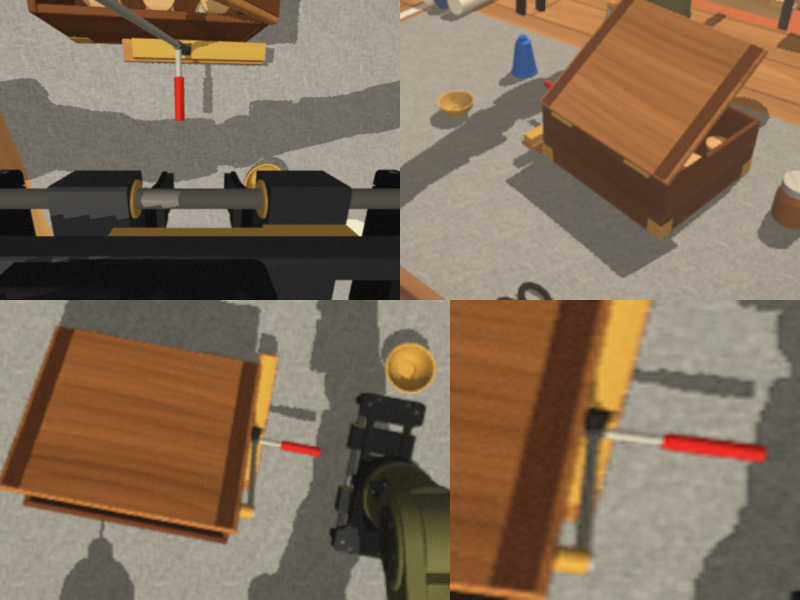

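Run:
```python
from h import *
from scipy.optimize import least_squares
ob=[("top",(310.6,229.3)),("wrist",(230.4,126.))]
r=lambda v:np.concatenate([proj(n,C2W(P,v))-u for n,u in ob])
S=least_squares(r,[.025,-.238,.07],x_scale=.01);print("handle",S.x.round(4),S.fun.round(1))
piv=lambda t:np.array([.132-.235*np.cos(t)+.005*np.sin(t),.120+.235*np.sin(t)+.005*np.cos(t)])
def pred(v):
    t,ph=v; p=piv(t); h=p+.205*np.array([np.cos(ph),-np.sin(ph)])
    return np.concatenate([proj("top",C2W(P,[p[0],-.163,p[1]]))-(280.9,268.3)]+[proj(n,C2W(P,[h[0],-.2385,h[1]]))-u for n,u in ob])
S=least_squares(pred,[.6,1.2]);t,ph=S.x;p=piv(t)
print("lid",t,"rod",np.degrees(ph),"foot",p+.24*np.array([np.cos(ph),-np.sin(ph)]),S.fun.round(1))
st()
```

```text
handle [ 0.0201 -0.2301  0.0943] [-1.   1.2  0.6  0.3]
lid 0.5420122668396645 rod 64.65112681255796 foot [0.03601223 0.02861843] [-1.7  0.   0.8  0.8  0.2  8.2]
t 11.9 tcp [ 0.4207 -0.0709  0.4008] grasp [ 0.4412 -0.072   0.2386] chest [ 0.0255 -0.298   0.2386] F [-0.4  0.5 -0.2] w 0.0403 toolx [ 0.125 -0.007 -0.992] spin needed -0.004 q [-25. -15.  26. 116.   7.  70. -11.]
```

The wrist camera was still settling when I took that picture, and the two views disagree by 8 px. I'll repeat the measurement with the arm at rest, using the colour centroid of the sleeve.

Request:
carry_out(moves=[[0, 0, 0, 0], [0, 0, 0, 0], [0, 0, 0, 0]])

```text
time_s: 12.2
tool_pos: [0.4197, -0.0686, 0.3978]
tool_rot: [96.8, 83.1, -3.5]
force: [-0.5, 0.0, -0.8]
grip_width: 0.04
```

Run:
```python
from h import *
from scipy.optimize import least_squares
import cv2
st(); ob=[]
for n in("top","wrist"):
    M=viewer.camera_model(n); im=viewer.read_camera(n).astype(int)
    m=((im[...,0]>110)&(im[...,1]<60)&(im[...,2]<60)).astype('uint8')
    if n=="top": m[:,:250]=0
    k,_,s,c=cv2.connectedComponentsWithStats(m); i=1+s[1:,4].argmax(); print(n,s[i],c[i]); ob.append((n,c[i]))
st()
for z in(.06,.07,.08,.09):print(z,[W2C(P,onplane(n,u,z)).round(4) for n,u in ob])
# rod/pivot edge points of lid hinge-free side: lid rear-corner check of P handled earlier
piv=lambda t:np.array([.132-.235*np.cos(t)+.005*np.sin(t),.120+.235*np.sin(t)+.005*np.cos(t)])
for f in((.0375,.040),(.0375,.056),(.045,.056)):
    S=least_squares(lambda t:np.linalg.norm(piv(t[0])-f)-.239,[.65]);t=S.x[0];p=piv(t);h=np.array(f)+(p-f)*34/239
    print(f,round(t,3),h,[ (proj(n,C2W(P,[h[0],-.2385,h[1]]))-u).round(1) for n,u in ob],"pivot",proj("top",C2W(P,[p[0],-.163,p[1]])))
```

```text
t 12.2 tcp [ 0.4197 -0.0686  0.3978] grasp [ 0.4392 -0.0698  0.2354] chest [ 0.0231 -0.2961  0.2354] F [-0.5  0.  -0.8] w 0.04 toolx [ 0.119 -0.007 -0.993] spin needed -0.008 q [-25. -15.  26. 117.   7.  70. -11.]
top [299 225  23   9 106] [310.12264151 228.66037736]
wrist [233 103  11  57 614] [238.01954397 131.22801303]
t 12.3 tcp [ 0.4197 -0.0687  0.398 ] grasp [ 0.4393 -0.0699  0.2356] chest [ 0.0232 -0.2962  0.2356] F [ 1.4 -0.1  0.7] w 0.0399 toolx [ 0.12  -0.007 -0.993] spin needed -0.008 q [-25. -15.  26. 117.   7.  70. -11.]
0.06 [array([ 0.0241, -0.2346,  0.06  ]), array([ 0.0259, -0.2337,  0.06  ])]
0.07 [array([ 0.0243, -0.2335,  0.07  ]), array([ 0.0252, -0.2336,  0.07  ])]
0.08 [array([ 0.0245, -0.2323,  0.08  ]), array([ 0.0246, -0.2335,  0.08  ])]
0.09 [array([ 0.0248, -0.2311,  0.09  ]), array([ 0.024 , -0.2334,  0.09  ])]
(0.0375, 0.04) 0.614 [0.02402225 0.07121459] [array([2. , 0.5]), array([-1. ,  4.6])] pivot [280.29061595 264.72251532]
(0.0375, 0.056) 0.745 [0.02684626 0.08828773] [array([ 3. , -0.3]), array([2.7, 5.1])] pivot [282.56107835 256.55722685]
(0.045, 0.056) 0.721 [0.03273841 0.08771204] [array([ 3.4, -2.7]), array([8.4, 5.1])] pivot [282.12917601 258.17522495]
```

```bash
python3 -c "
from cell import env
print(env.sign_off())"
```

```text
the job is handed in; nothing more can be done
None
```

The chest is open: the lid rests on its rod with the foot in the holding hole, the gripper is released and clear, and I've handed the job in at about 12 s of the 72 s allowed.

I gripped the red crossbar and swung the rod down onto the strip. My first push lifted the foot off the strip, so I lowered it and pushed again. After that the foot slid forward and lifted the lid, and small, low-force steps found the hole about 2 mm from nominal. Every force reading I took was under about 16 N.

**Last checks**
- **Foot in the hole:** nudging the handle back towards +x stalled after about 3 mm of play, as it would with the foot caught in the hole.
- **Lid angle:** the top view gives about 0.55–0.6 rad. A seated foot should give about 0.61, and a foot still on the strip about 0.72–0.75.
- **Handle position:** with the arm still, the top and wrist views agree best at a handle height of about 70–80 mm. Seated would be 71 mm and on the strip 88 mm.
- **Surroundings:** the bowl, cone and jar show no sign of having moved, judged by eye in the last picture.

**What disagreed:** one position fit just before the end was off by 8 px because the wrist camera was still settling. Repeating it with the arm at rest still left about 4.6 px in the wrist view. The lid also reads slightly lower than a seated foot predicts. That points away from the foot being on the strip, so I took it as measurement error or spring compression.

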